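# Hang the instrument bin on its keyhole screw

## Task

Hang the white instrument bin on the upright stand: pass the wide part of its keyhole over the screw head so that the bin's back lies flat on the board, then push it down, firmly but without forcing it or letting it drop, until it is wedged fully home on the screw. Let go of it and leave the other things on the bench as they are.

Things in the scene. Friction and masses are not known exactly. Their poses are not given: they have to be found in the camera images.
- holder: White plastic hanging bin, 0.2 to 0.45 kg, standing loose and upright. Origin: middle of the back face's lower edge; z up, x from the back face (x = 0) to the bin's front, y along the width. Back plate 80 mm wide, 175 mm tall, 5 mm thick; at its foot in front an open bin, 65 mm deep from the back face, 32 mm high.
- grip (a point): Middle of the bin's grip bar (holder x 5, y 0, z 160 mm): the top 40 mm of the back plate (z 135 to 175 mm), solid, 80 mm wide and 10 mm thick (x 0 to 10 mm). Pinch it from above across its thickness.
- keyhole (a point): Centre of the wide keyhole opening, on the bin's back face (holder x 0, y 0, z 54 mm). The opening is 24 mm wide and reaches from z 40 to 68 mm, its upper corners cut at 45 degrees; the slot, 10 mm wide, goes up from it. Axes as the holder's.
- slot_end (a point): Upper end of the narrow slot, on the bin's back face (holder x 0, y 0, z 95 mm); the screw's shank touches it when the bin is fully home. The lips beside the slot are wedges in front: 5 mm thick up to z = 76 mm, then 1 mm thicker for every 4 mm of height.
- stand: Fixed stand: upright aluminium board 120 mm wide, 20 mm thick, top at 152 mm, on a dark foot 150 mm wide, 12 mm high, 25 mm deep in front. Origin: on the bench below the middle of the board's front face (x = 0), which looks roughly away from the robot; x points out of it (the hung bin's x points the same way), z up.
- slot_mid (a point): Middle of the board's dark vertical slot, on the front face, 125 mm up; axes as the stand's. The screw stands out of the slot along x; sideways it is here, but its axis may be up to 10 mm above or below this point, to be seen or felt. Shank 6 mm thick; round head 16 mm across, 5 mm thick, its underside 6 mm off the board.
- screw (a joint): How far the sprung screw is drawn out of the board, m; 0 at rest, 1.5 N per mm. As the bin slides down, its wedge draws the screw out, to about 3.5 mm when the slot's end meets the shank. This takes a push growing to 5 to 10 N (friction varies), then the bin stops hard: stay below about 25 N. Friction holds it; let go above the wedge it falls, on it it stays short.
- tray: Bystander: white plastic tray, 130 x 240 x 50 mm, origin at the centre of its underside.
- beaker: Bystander: large clear beaker, 120 mm across, 150 mm tall, origin at the centre of its underside.
- cup: Bystander: small clear cup, 44 mm across, 35 mm tall, origin at the centre of its underside.
- ruler: Bystander: flat metal ruler, 30 x 160 x 4 mm, origin at the centre of its underside.
Mind the look-alikes: they are no part of the job. Leave any blue look-alike of the stand alone. Leave any green look-alike of the holder alone.

How it is judged (in metres and radians):
On the way, in this order (a step that is already met when the one before it is completed fails the run):
1. the bin's back lies flat on the board with the screw head through the wide part of the keyhole, not yet wedged (x of keyhole in the frame of slot_mid between -0.004 and 0.0035 m and y of keyhole in the frame of slot_mid between -0.008 and 0.008 m and z of keyhole in the frame of slot_mid between -0.025 and 0.02 m and value of joint screw below 0.002 m), for 0.1 s.
2. the bin is pushed down until it is wedged fully home (value of joint screw above 0.0029 m), for 0.1 s.
At the end, for the whole second after the job is handed in: The bin hangs still on the screw, upright within 7 degrees, back flat on the board within 3.5 mm and centred within 4 mm, slid down and wedged so that the screw is drawn out by more than 2.9 mm (within about 2.5 mm of the slot's end), and is let go (value of joint screw above 0.0029 m and x of keyhole in the frame of slot_mid between -0.004 and 0.0035 m and y of slot_end in the frame of slot_mid between -0.004 and 0.004 m and z of slot_end in the frame of slot_mid between -0.011 and 0.017 m and angle between holder's own z axis and vertical below 0.12 rad and linear speed of holder below 0.01 m/s); the robot touches nothing.
It fails at once if the bin is forced: contact force between bin and stand above 48 N, the screw's clamping (some 20 N) included, so a push of some 25 N is the most (contact force between holder and stand above 48 N).
It fails at once if a bystander is moved by more than 25 mm (distance of any of tray, beaker, cup, ruler from where it was at the start of the episode above 0.025 m).
It fails at once if the bin is dropped: moving at over 0.15 m/s with no finger on it (linear speed of holder above 0.15 m/s and contact force between the fingers and holder below 0.1 N).
It also fails if it takes over 54 s, if anything falls off the work surface, if the arm or the gripper's body presses on something with over 40 N, if the wrist force passes 120 N, or if a joint passes its speed limit or range.

## Robot

A 6-joint arm with a two-finger parallel gripper is mounted at the origin on the work surface. World frame = base frame: x ahead of the robot, y to its left, z up, the work surface at z = 0. Lengths are in mm, angles in rad, forces in N, time in s.
With the tool pointing down it reaches from about 350 to 775 mm from the base axis. Payload 7.3 kg.
Tool frame: the origin (TCP) lies at the very end of the fingers, on their centre line; the grasp point (between the pads) lies bot.grasp_offset behind it (bot.grasp_offset is the distance from the TCP to the grasp point, in mm); z points along the fingers, y is the line along which they close (so a half turn about z gives the same grasp; the last joint's range is limited). The gripper opens to 92 mm and grips with 3 to 60 N. Pads are 19 mm wide; open, the fingers measure 130 mm over their backs; the gripper's body (75 mm by 190 mm) begins 47 mm behind the grasp point.
Start: joints at [-1.485, 0.342, 1.524, -0, 1.275, -0.146], TCP at [120.63, -510.976, 191.341] pointing down, gripper open.
Joint ranges: [-2.53, 2.53], [-0.77, 2.02], [0.04, 2.7], [-1, 4.14], [0.28, 2.66], [-3.11, 3.11]. Speed limits (rad/s): [2.57, 2.57, 3.14, 3.14, 3.14, 3.14].

## Interface

Orientations are given as [roll, pitch, yaw] about the fixed x, y, z axes, in that order (R = Rz(yaw) Ry(pitch) Rx(roll)).
In Python, from plant import bot gives the robot as it stands. The module is installed in compiled form; this text tells all that it offers.
- The arm moves only by the shell command python3 -m handwheel 'ROWS'. ROWS is JSON, a list of rows, each an object of numbers: "claw": the finger opening in mm, from 0 to 91.8; "dx", "dy", "dz": the shift along the tool's x, y, z in mm; "rx", "ry", "rz": the turn, a rotation vector about the tool's x, y, z in rad. A call has 1 to 10 rows; each row shifts and turns the commanded pose from where the row before left it, along the tool's axes as they then stand; what a row does not reach is not made up. A row lasts 1/10 s, in which the tool goes at most 50 mm and 8.59 degrees, less where a joint would pass 70% of its speed; a pose out of reach is approached as far as the arm can. A call is refused whole if a number of a shift passes 50 or a number of a turn 0.15, either way. A call with a gripper value outside its range is refused whole. The fingers move at their own pace and stop on an object; the grip force is fixed at half the most. Time passes only in rows, so rows that do not move let the fingers close. It gives the time, the measured TCP pose, the force and the opening at its end, in the units of the state.
- bot.get_obs(): the state, without advancing time (a new reading comes with each control period).
- bot.capture(name): name is "scene" or "top" or "wrist"; returns a dict with "frame" (384x512x3 uint8, red, green, blue), "camera_matrix" (3x3 intrinsics, pixels), "k1" (the pictures are not rectified: a ray, as slopes to the right and down, at radius r is drawn at 1 + k1 r^2 times it, then the intrinsics apply), "view" (4x4, takes a point from world to camera coordinates); the wrist camera has in their place "mount" (4x4, takes a point from camera to tool coordinates, whose origin is the TCP and whose axes are the flange's). Camera axes: x right, y down, z forward; pixel columns grow to the right and rows downward; lengths in mm; the calibration is good to about 2 mm. A picture is of the moment at which its call begins: read the wrist's pose just before it. There is no depth.
- bot.close_job(): hands the job in, once; it reports no verdict.
The state is a dict: "time": time; "joint_positions": joint angles; "dq": joint speeds; "tau": joint torques, N m; "tool_pos": TCP position; "tcp_rot": TCP orientation; "contact_force": force on the tool from outside, world axes, zero at the start; "moment": the same for the moment, N m; "grip_width": finger opening in mm.
Only numpy, scipy, OpenCV 4.12 (cv2) and the standard library are available. Lean on these libraries where they do the work, as an engineer would, in place of code of your own. Each camera call takes 0.05 s, during which the arm holds its last target. There are 200 camera calls.

## Working session

There is one attempt and no reset: what is moved stays moved. The work goes in short steps, Python scripts to look and compute and a shell command to move; the robot and the scene stay as the last step left them, time stands still between calls to the robot, and variables do not carry over. Pictures are saved under pics/ and viewed, on a budget of 10 in all, crops included, one or two more only if the job needs it, and the job is handed in when it is done.

```bash
mkdir -p pics; cat > h.py <<'E'
import numpy as np, cv2
from plant import bot
from scipy.spatial.transform import Rotation as R
def snap(name,fn=None):
    o=bot.get_obs(); c=bot.capture(name)
    if name=="wrist":
        T=np.eye(4); T[:3,:3]=R.from_euler('xyz',o['tcp_rot']).as_matrix(); T[:3,3]=o['tool_pos']
        c['c2w']=T@np.array(c['mount'])
    else: c['c2w']=np.linalg.inv(np.array(c['view']))
    if fn: cv2.imwrite('pics/'+fn,c['frame'][:,:,::-1])
    return c
def ray(c,u,v):
    K=np.array(c['camera_matrix'],float)
    p=cv2.undistortPoints(np.array([[[u,v]]],float),K,np.array([c['k1'],0,0,0.]))[0,0]
    return c['c2w'][:3,3], c['c2w'][:3,:3]@np.array([p[0],p[1],1.])
def onz(c,u,v,z):
    o,d=ray(c,u,v); return o+d*(z-o[2])/d[2]
def proj(c,P):
    w=np.linalg.inv(c['c2w']); q=w[:3,:3]@np.array(P,float)+w[:3,3]
    x=q[:2]/q[2]; x=x*(1+c['k1']*(x@x)); K=np.array(c['camera_matrix']); return (K@[x[0],x[1],1])[:2]
def tri(a,ua,b,ub):
    o1,d1=ray(a,*ua);o2,d2=ray(b,*ub)
    s=np.linalg.lstsq(np.c_[d1,-d2],o2-o1,rcond=None)[0]
    p,q=o1+s[0]*d1,o2+s[1]*d2; return (p+q)/2,np.linalg.norm(p-q)
E
python3 - <<'E'
from h import *
import pickle
cs={n:snap(n) for n in("scene","top")}
pickle.dump(cs,open('c0.pkl','wb'))
for n in cs: cv2.imwrite(f'pics/{n}0.png',cv2.resize(cs[n]['frame'][:,:,::-1],(800,600)));print(n,cs[n]['c2w'].round(2).tolist(),cs[n]['camera_matrix'],cs[n]['k1'])
print(bot.grasp_offset,bot.get_obs())
E
```

```text
scene [[-0.62, 0.55, -0.56, 1342.44], [0.78, 0.45, -0.43, 605.33], [0.02, -0.7, -0.71, 1125.25], [0.0, 0.0, 0.0, 1.0]] [[491.43337203   0.         257.87781387]
 [  0.         491.43337203 191.69076096]
 [  0.           0.           1.        ]] 0.07484246689152677
top [[0.05, -0.98, 0.2, 307.12], [-1.0, -0.05, 0.01, 3.53], [0.0, -0.2, -0.98, 1476.22], [0.0, 0.0, 0.0, 1.0]] [[415.66344234   0.         261.03585279]
 [  0.         415.66344234 185.92429463]
 [  0.           0.           1.        ]] 0.0005224199395316273
18.8 {'time': 0.1, 'joint_positions': array([-1.48502401e+00,  3.42656680e-01,  1.52489722e+00, -1.26640263e-05,
        1.27538561e+00, -1.45997550e-01]), 'dq': array([ 0.00114348, -0.00047916, -0.00293415,  0.00013196,  0.00200692,
       -0.00120898]), 'tau': array([ 1.70973122e-03, -4.32003200e+01, -2.44694263e+01,  7.18804006e-02,
        5.25249972e-02, -5.10034954e-05]), 'tool_pos': array([ 120.57719478, -510.55969353,  190.7210722 ]), 'tcp_rot': array([-3.14025837e+00, -1.83958090e-04,  2.31773440e-01]), 'contact_force': array([-0.50541245,  0.03484299,  0.1939472 ]), 'moment': array([-0.02321024, -0.00876794,  0.00670763]), 'grip_width': 91.68589189896069}
```

View pics/scene0.png

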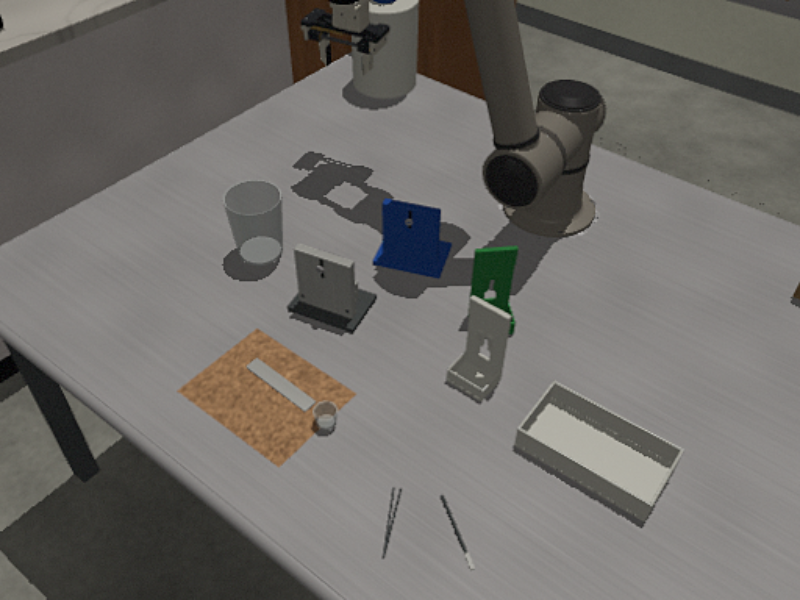

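View pics/top0.png

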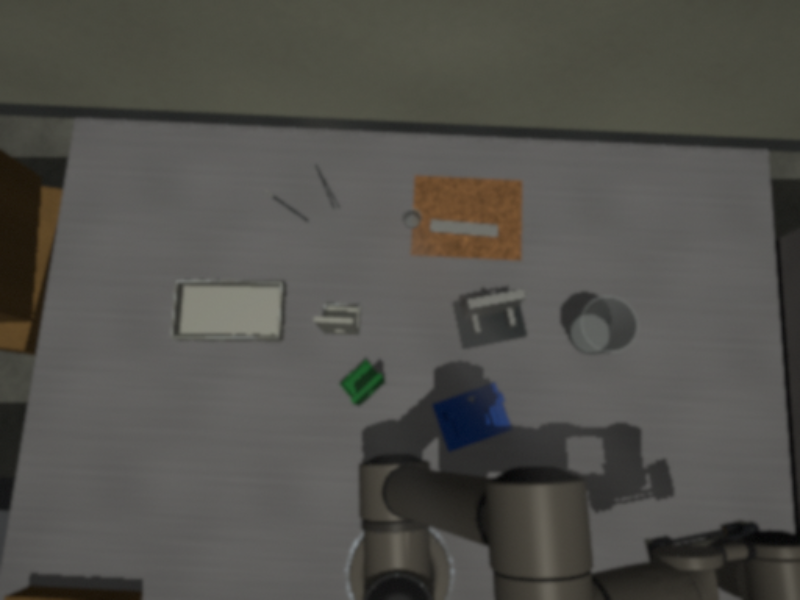

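```bash
python3 - <<'E'
from h import *
import pickle
cs=pickle.load(open('c0.pkl','rb'))
s=cs['scene']['frame'][140:265,175:345,::-1]; t=cs['top']['frame'][170:265,195:345,::-1]
s=cv2.resize(s,None,fx=4.7,fy=4.7,interpolation=cv2.INTER_CUBIC)
cv2.imwrite('pics/cs.png',s)
t=cv2.resize(t,None,fx=5,fy=5,interpolation=cv2.INTER_CUBIC); t=np.clip(t.astype(float)*1.5,0,255)
cv2.imwrite('pics/ct.png',t)
E
```

```text
[ WARN:0@0.300] global loadsave.cpp:1063 imwrite_ Unsupported depth image for selected encoder is fallbacked to CV_8U.
```

View pics/cs.png

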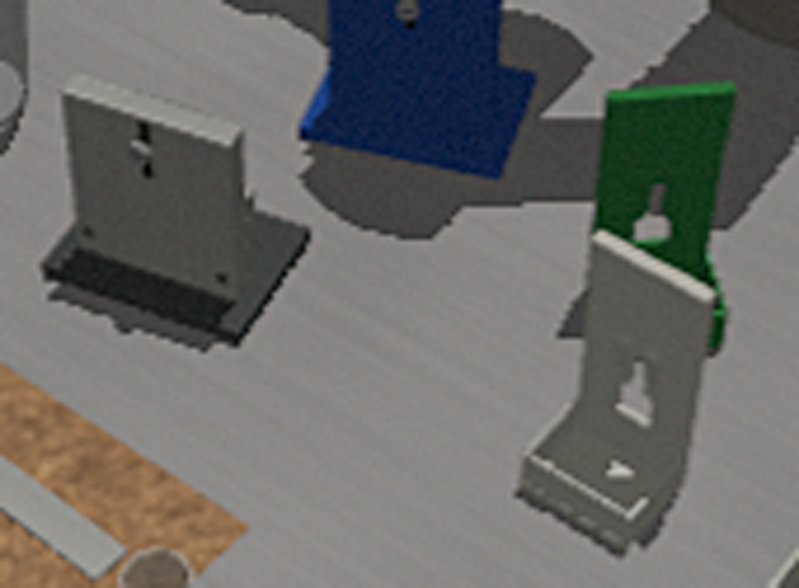

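View pics/ct.png

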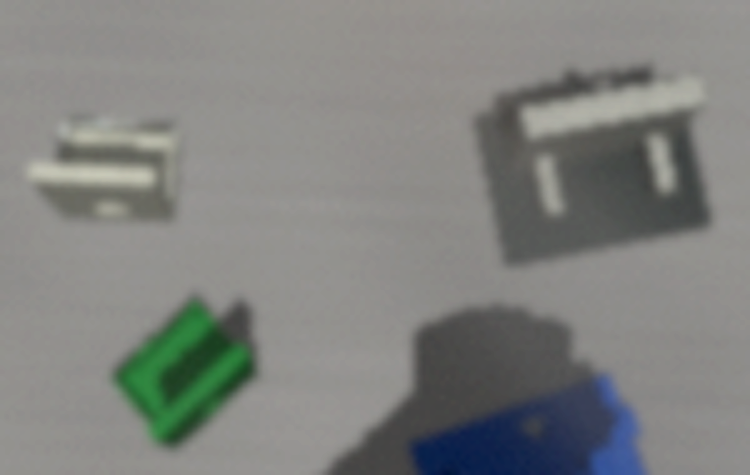

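The scene crop shows the grey stand (board top-front edge about (67,95) to (242,150), screw head (140,148)) and the white bin (top edge (595,238) to (713,300)). Blue and green are the look-alikes; only the grey stand with a dark foot and the white bin fit the description.

```bash
python3 - <<'E'
from h import *
import pickle
cs=pickle.load(open('c0.pkl','rb')); S,T=cs['scene'],cs['top']
fs=lambda x,y:(175+(x+.5)/4.7-.5,140+(y+.5)/4.7-.5); ft=lambda x,y:(195+(x+.5)/5-.5,170+(y+.5)/5-.5)
def L(n,c,f,pts,z):
    P=np.array([onz(c,*f(*p),z) for p in pts]); d=P[1]-P[0]
    print(n,P[:,:2].round(1).tolist(),'mid',P[:,:2].mean(0).round(1),'len',np.linalg.norm(P[0]-P[1]).round(1),'yaw of normal',np.degrees(np.arctan2(d[1],d[0])).round(1)+90)
L('board front S',S,fs,[(67,93),(242,151)],152)
L('board back S',S,fs,[(80,76),(242,130)],152)
L('board front T',T,ft,[(520,108),(703,78)],152)
L('board back T',T,ft,[(525,138),(706,104)],152)
L('hold front S',S,fs,[(594,241),(711,304)],175)
L('hold back S',S,fs,[(601,231),(716,292)],175)
L('hold front T',T,ft,[(28,160),(155,168)],175)
L('hold back T',T,ft,[(28,183),(155,189)],175)
L('foot front S',S,fs,[(43,264),(240,335)],12)
L('bin front S',S,fs,[(527,458),(630,518)],32)
print('screw S',S and tri(S,fs(140,148),S,fs(140,148))[1])
o,d=ray(S,*fs(140,148));print('screw ray',o,d)
E
```

```text
board front S [[597.5, -224.4], [568.3, -103.8]] mid [ 582.9 -164.1] len 124.1 yaw of normal 193.6
board back S [[580.5, -229.4], [553.8, -116.4]] mid [ 567.1 -172.9] len 116.1 yaw of normal 193.3
board front T [[571.7, -110.6], [597.4, -229.2]] mid [ 584.5 -169.9] len 121.3 yaw of normal 12.200000000000003
board back T [[552.1, -114.4], [580.2, -231.3]] mid [ 566.1 -172.9] len 120.2 yaw of normal 13.5
hold front S [[515.3, 121.7], [515.0, 201.9]] mid [515.1 161.8] len 80.2 yaw of normal 180.3
hold back S [[506.0, 120.1], [505.2, 199.0]] mid [505.6 159.5] len 78.8 yaw of normal 180.5
hold front T [[518.5, 202.2], [517.2, 121.4]] mid [517.8 161.8] len 80.8 yaw of normal -0.9000000000000057
hold back T [[503.8, 201.0], [503.8, 120.5]] mid [503.8 160.8] len 80.5 yaw of normal 0.0
foot front S [[625.4, -236.0], [591.2, -91.3]] mid [ 608.3 -163.6] len 148.7 yaw of normal 193.3
bin front S [[571.2, 124.1], [569.8, 199.0]] mid [570.5 161.5] len 74.9 yaw of normal 181.0
screw S 0.0
screw ray [1342.43520906  605.33157867 1125.25059958] [-0.5157249  -0.53196813 -0.68162384]
```

```bash
python3 - <<'E'
from h import *
import pickle
cs=pickle.load(open('c0.pkl','rb')); S=cs['scene']
a=np.radians(13.2); p0=np.array([583.6,-168,0]); n=np.array([np.cos(a),np.sin(a),0]); t=np.array([-n[1],n[0],0])
inv=lambda P:(((proj(S,P)-[175,140]+.5)*4.7)-.5).round(0).tolist()
for x in(0,11):
  for z in(105,115,125,135,145):print(x,z,inv(p0+n*x+[0,0,z]))
c=bot.capture('wrist');print(np.array(c['mount']).round(3).tolist(),c['camera_matrix'][0],c['k1'])
g=cv2.cvtColor(S['frame'],cv2.COLOR_RGB2GRAY)
print(g[162:182,198:214])
E
```

```text
0 105 [153.0, 174.0]
0 115 [152.0, 163.0]
0 125 [151.0, 151.0]
0 135 [150.0, 140.0]
0 145 [149.0, 128.0]
11 105 [144.0, 185.0]
11 115 [143.0, 173.0]
11 125 [142.0, 162.0]
11 135 [141.0, 150.0]
11 145 [140.0, 139.0]
[[0.0, -0.959, -0.282, 76.844], [1.0, 0.001, -0.001, -1.056], [0.001, -0.282, 0.959, -193.959], [0.0, 0.0, 0.0, 1.0]] [271.81187498   0.         259.57090084] -0.03419057217645543
[[144 154 151 149 149 147 146 145 145 145 145 146 142 140 134 120]
 [ 79  88 112 148 159 153 149 145 147 144 143 144 144 144 142 141]
 [ 64  66  71  81  86 111 145 159 155 148 148 145 146 143 144 145]
 [ 71  69  70  69  66  73  73  90 114 144 157 155 148 147 147 145]
 [ 70  68  75  70  70  73  39  16  46  78  85 101 143 157 157 150]
 [ 66  68  74  71  71  76  54   9  28  61  66  70  83  88 103 139]
 [ 71  72  71  75  74  76  50  15  28  69  72  67  67  67  70  79]
 [ 71  69  72  71  70  70  50   7  20  65  73  71  72  71  69  65]
 [ 72  70  70  72  76 133 124  81  40  60  69  70  71  73  73  70]
 [ 73  69  73  69  68  80 107 129 101  71  71  71  76  71  73  70]
 [ 71  72  72  73  61  55  68  97 103  81  72  72  69  72  74  69]
 [ 68  71  74  72  68  60  51  59  57  67  73  72  70  71  72  69]
 [ 71  69  70  75  74  67  68  72  42  61  70  73  72  72  72  72]
 [ 69  73  72  72  71  73  76  46   3  60  71  74  73  73  73  71]
 [ 70  68  70  73  72  73  75  38   0  47  72  71  72  75  70  71]
 [ 73  70  70  74  74  71  77  58  25  47  64  73  72  73  73  73]
 [ 73  69  71  72  74  69  72  72  66  74  71  73  73  72  72  72]
 [ 69  70  73  71  75  74  73  72  72  73  71  71  73  71  72  71]
 [ 71  69  70  73  71  75  71  71  70  75  72  70  74  75  76  70]
 [ 67  72  70  71  73  70  71  73  73  73  73  71  73  69  75  73]]
```

```bash
python3 -m handwheel '[{"dz":-40},{"dx":30,"dy":-10},{"dx":44,"dy":-16},{"dx":44,"dy":-16},{"dx":44,"dy":-16},{"dx":44,"dy":-16},{"dx":44,"dy":-16},{"dx":44,"dy":-16},{"dx":44,"dy":-16},{"dx":44,"dy":-16}]'; python3 -m handwheel '[{"dx":44,"dy":-16},{"dx":44,"dy":-16},{"dx":44,"dy":-16},{"dx":44,"dy":-16},{"dx":44,"dy":-16},{"dx":12,"dy":-6},{"dz":40},{"dz":40},{},{}]'
```

```text
invalid input at $[0]: expected keys claw, dx, dy, dz, rx, ry, rz
invalid input at $[0]: expected keys claw, dx, dy, dz, rx, ry, rz
```

```bash
python3 -m handwheel '[{"claw":91,"dx":0,"dy":0,"dz":-40,"rx":0,"ry":0,"rz":0},{"claw":91,"dx":30,"dy":-10,"dz":0,"rx":0,"ry":0,"rz":0},{"claw":91,"dx":44,"dy":-16,"dz":0,"rx":0,"ry":0,"rz":0},{"claw":91,"dx":44,"dy":-16,"dz":0,"rx":0,"ry":0,"rz":0},{"claw":91,"dx":44,"dy":-16,"dz":0,"rx":0,"ry":0,"rz":0},{"claw":91,"dx":44,"dy":-16,"dz":0,"rx":0,"ry":0,"rz":0},{"claw":91,"dx":44,"dy":-16,"dz":0,"rx":0,"ry":0,"rz":0},{"claw":91,"dx":44,"dy":-16,"dz":0,"rx":0,"ry":0,"rz":0},{"claw":91,"dx":44,"dy":-16,"dz":0,"rx":0,"ry":0,"rz":0}]'; python3 -m handwheel '[{"claw":91,"dx":44,"dy":-16,"dz":0,"rx":0,"ry":0,"rz":0},{"claw":91,"dx":44,"dy":-16,"dz":0,"rx":0,"ry":0,"rz":0},{"claw":91,"dx":44,"dy":-16,"dz":0,"rx":0,"ry":0,"rz":0},{"claw":91,"dx":44,"dy":-16,"dz":0,"rx":0,"ry":0,"rz":0},{"claw":91,"dx":44,"dy":-16,"dz":0,"rx":0,"ry":0,"rz":0},{"claw":91,"dx":44,"dy":-16,"dz":0,"rx":0,"ry":0,"rz":0},{"claw":91,"dx":0,"dy":0,"dz":0,"rx":0,"ry":0,"rz":0}]'
```

```text
time: 1.05
tool_pos: [422.9, -313.2, 231.2]
tcp_rot: [-3.141, 0.0, 0.232]
contact_force: [0.2, -0.1, -0.9]
grip_width: 91.0
time: 1.75
tool_pos: [659.7, -156.0, 228.7]
tcp_rot: [-3.139, 0.001, 0.237]
contact_force: [-0.3, 0.1, -0.6]
grip_width: 91.1
```

```bash
python3 -m handwheel '[{"claw":91,"dx":8,"dy":-6,"dz":40,"rx":0,"ry":-0.1,"rz":0},{"claw":91,"dx":0,"dy":0,"dz":35,"rx":0,"ry":-0.1,"rz":0},{"claw":91,"dx":0,"dy":0,"dz":0,"rx":0,"ry":-0.1,"rz":0},{"claw":91,"dx":0,"dy":0,"dz":0,"rx":0,"ry":0,"rz":0},{"claw":91,"dx":0,"dy":0,"dz":0,"rx":0,"ry":0,"rz":0}]'
python3 - <<'E'
from h import *
import pickle
c=snap('wrist'); pickle.dump(c,open('w1.pkl','wb'))
print(bot.get_obs()['tool_pos'],proj(c,[592,-166,130]))
u,v=proj(c,[592,-166,130]).astype(int)
cr=c['frame'][max(v-60,0):v+60,max(u-75,0):u+75,::-1]; print(max(v-60,0),max(u-75,0),cr.shape)
cv2.imwrite('pics/w1.png',cv2.resize(cr,None,fx=5,fy=5,interpolation=cv2.INTER_CUBIC))
E
```

```text
time: 2.25
tool_pos: [659.7, -153.9, 155.7]
tcp_rot: [-3.141, 0.299, 0.232]
contact_force: [0.2, 0.3, 0.9]
grip_width: 91.0
[ 659.66672389 -154.27050572  157.52405377] [256.93378987 253.65677218]
193 181 (120, 150, 3)
```

View pics/w1.png

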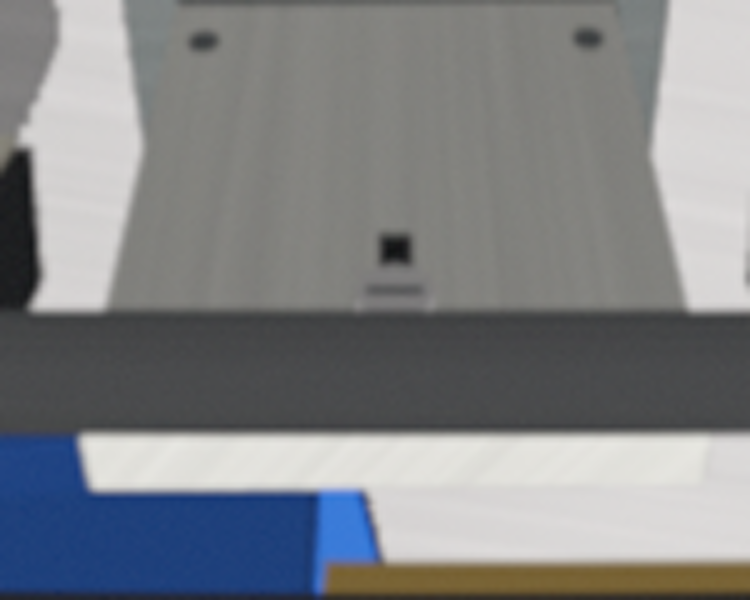

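```bash
python3 - <<'E'
from h import *
import pickle
c=pickle.load(open('w1.pkl','rb')); a=np.radians(13.2); p0=np.array([583.6,-168,0]); n=np.array([np.cos(a),np.sin(a),0]); t=np.array([-n[1],n[0],0])
def onb(x,y,xs):
    o,d=ray(c,181+(x+.5)/5-.5,193+(y+.5)/5-.5); s=((p0+n*xs-o)@n)/(d@n); P=o+d*s; return (P-p0)@t,P[2]
for q in[(395,290,11),(365,290,11),(425,290,11),(395,268,11),(395,235,0),(395,263,0),(203,40,0),(588,38,0),(178,3,0),(615,3,0)]: print(q,np.round(onb(*q),1))
L=[onb(145,150,0),onb(652,150,0)];print(np.round(L,1))
E
```

```text
(395, 290, 11) [ -2.6 128.2]
(365, 290, 11) [  3.3 128.2]
(425, 290, 11) [ -8.5 128.2]
(395, 268, 11) [ -2.6 122.2]
(395, 235, 0) [ -2.6 101.2]
(395, 263, 0) [ -2.6 109.7]
(203, 40, 0) [48.  28.3]
(588, 38, 0) [-53.3  27. ]
(178, 3, 0) [56.9 11. ]
(615, 3, 0) [-62.7  10.5]
[[ 56.3  72.9]
 [-63.1  72.5]]
```

```bash
python3 -m handwheel '[{"claw":91,"dx":0,"dy":0,"dz":-35,"rx":0,"ry":0.1,"rz":0},{"claw":91,"dx":0,"dy":0,"dz":-35,"rx":0,"ry":0.1,"rz":0},{"claw":91,"dx":0,"dy":0,"dz":-35,"rx":0,"ry":0.099,"rz":0},{"claw":60,"dx":0,"dy":0,"dz":0,"rx":0,"ry":0,"rz":-0.149},{"claw":60,"dx":0,"dy":0,"dz":0,"rx":0,"ry":0,"rz":-0.149},{"claw":60,"dx":0,"dy":0,"dz":0,"rx":0,"ry":0,"rz":-0.149},{"claw":60,"dx":0,"dy":0,"dz":0,"rx":0,"ry":0,"rz":-0.149},{"claw":60,"dx":0,"dy":0,"dz":0,"rx":0,"ry":0,"rz":-0.149},{"claw":60,"dx":0,"dy":0,"dz":0,"rx":0,"ry":0,"rz":-0.149},{"claw":60,"dx":0,"dy":0,"dz":0,"rx":0,"ry":0,"rz":-0.149}]'; python3 -m handwheel '[{"claw":60,"dx":0,"dy":0,"dz":0,"rx":0,"ry":0,"rz":-0.149},{"claw":60,"dx":0,"dy":0,"dz":0,"rx":0,"ry":0,"rz":-0.147},{"claw":60,"dx":40,"dy":-19,"dz":0,"rx":0,"ry":0,"rz":0},{"claw":60,"dx":40,"dy":-19,"dz":0,"rx":0,"ry":0,"rz":0},{"claw":60,"dx":40,"dy":-19,"dz":0,"rx":0,"ry":0,"rz":0},{"claw":60,"dx":40,"dy":-19,"dz":0,"rx":0,"ry":0,"rz":0},{"claw":60,"dx":40,"dy":-19,"dz":0,"rx":0,"ry":0,"rz":0},{"claw":60,"dx":40,"dy":-19,"dz":0,"rx":0,"ry":0,"rz":0},{"claw":60,"dx":40,"dy":-19,"dz":0,"rx":0,"ry":0,"rz":0},{"claw":60,"dx":0,"dy":0,"dz":0,"rx":0,"ry":0,"rz":0}]'
```

```text
time: 3.3
tool_pos: [679.1, -149.7, 262.8]
tcp_rot: [3.136, 0.0, 1.28]
contact_force: [0.8, -0.3, 0.5]
grip_width: 60.1
time: 4.3
tool_pos: [544.0, 134.8, 262.7]
tcp_rot: [3.136, -0.003, 1.575]
contact_force: [-1.0, -0.3, 0.2]
grip_width: 59.8
```

```bash
python3 -m handwheel '[{"claw":60,"dx":26,"dy":-33,"dz":25,"rx":0,"ry":0,"rz":0},{"claw":60,"dx":0,"dy":0,"dz":0,"rx":0,"ry":0,"rz":0},{"claw":60,"dx":0,"dy":0,"dz":0,"rx":0,"ry":0,"rz":0}]'
python3 - <<'E'
from h import *
import pickle
c=snap('wrist'); pickle.dump(c,open('w2.pkl','wb'))
print(bot.get_obs()['tool_pos'],bot.get_obs()['tcp_rot'])
cr=c['frame'][:,:,::-1][140:300,160:360]
print(proj(c,[510,161,175]),proj(c,[505,121,175]),proj(c,[505,201,175]))
cv2.imwrite('pics/w2.png',cv2.resize(cr,None,fx=3.75,fy=3.75,interpolation=cv2.INTER_CUBIC))
E
```

```text
time: 4.6
tool_pos: [513.1, 156.5, 235.9]
tcp_rot: [3.139, -0.0, 1.571]
contact_force: [0.6, -0.1, 0.6]
grip_width: 60.2
[514.43945319 156.2622848  236.38552971] [ 3.13726858e+00 -3.71204330e-04  1.56983600e+00]
[255.94093743 189.17816626] [251.16528698 227.00321227] [250.4420901  148.02222597]
```

View pics/w2.png

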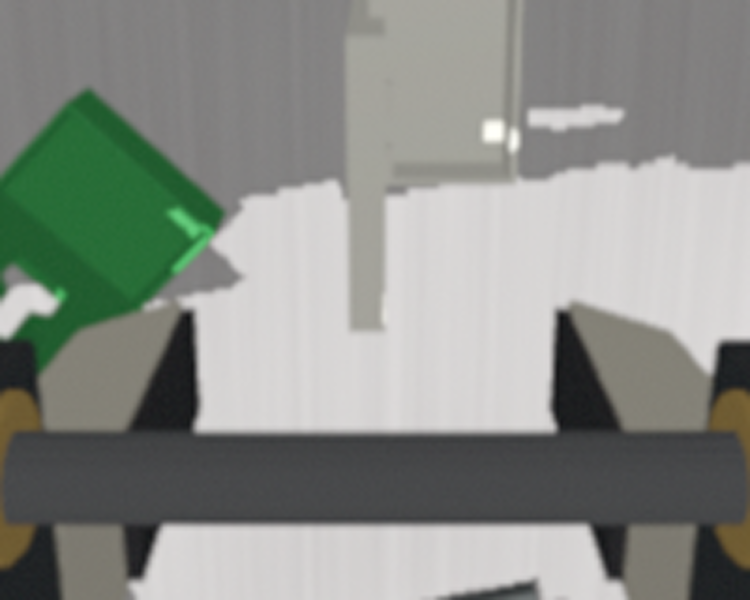

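```bash
python3 - <<'E'
from h import *
import pickle
cs=pickle.load(open('c0.pkl','rb')); S,T=cs['scene'],cs['top'];W=pickle.load(open('w2.pkl','rb'))
fs=lambda x,y:(175+(x+.5)/4.7-.5,140+(y+.5)/4.7-.5); ft=lambda x,y:(195+(x+.5)/5-.5,170+(y+.5)/5-.5)
fw=lambda x,y:(160+(x+.5)/3.75-.5,140+(y+.5)/3.75-.5)
for p in[(608,95),(735,88)]:print('green top S',onz(S,*fs(*p),175).round(0))
for p in[(165,440),(255,370),(118,378),(200,300)]:print('green T',p,onz(T,*ft(*p),175).round(0))
for p in[(88,90),(220,220),(130,305),(0,180)]:print('green W',p,onz(W,*fw(*p),175).round(0),onz(W,*fw(*p),0).round(0))
for p in[(350,330),(383,330),(346,34),(384,34)]:print('bar W',onz(W,*fw(*p),175).round(1))
E
```

```text
green top S [404.  55. 175.]
green top S [349. 113. 175.]
green T (165, 440) [348. 104. 175.]
green T (255, 370) [393.  51. 175.]
green T (118, 378) [384. 136. 175.]
green T (200, 300) [435.  88. 175.]
green W (88, 90) [441. 186. 175.] [391. 154.   0.]
green W (220, 220) [473. 152. 175.] [445.  95.   0.]
green W (130, 305) [448. 128. 175.] [403.  55.   0.]
green W (0, 180) [416. 163. 175.] [349. 114.   0.]
bar W [506.8 120.3 175. ]
bar W [515.8 120.3 175. ]
bar W [506.4 200.4 175. ]
bar W [515.8 200.4 175. ]
```

The wrist view puts the bar at x 506.5–515.8, y 120–200 (9.3 × 80 mm, as it should be). I'm descending to grasp.

```bash
python3 -m handwheel '[{"claw":60,"dx":4,"dy":-2.5,"dz":0,"rx":0,"ry":0,"rz":0},{"claw":60,"dx":0,"dy":0,"dz":30,"rx":0,"ry":0,"rz":0},{"claw":60,"dx":0,"dy":0,"dz":35,"rx":0,"ry":0,"rz":0},{"claw":60,"dx":0,"dy":0,"dz":29,"rx":0,"ry":0,"rz":0},{"claw":60,"dx":0,"dy":0,"dz":0,"rx":0,"ry":0,"rz":0},{"claw":60,"dx":0,"dy":0,"dz":0,"rx":0,"ry":0,"rz":0}]'
python3 -m handwheel '[{"claw":0,"dx":0,"dy":0,"dz":0,"rx":0,"ry":0,"rz":0},{"claw":0,"dx":0,"dy":0,"dz":0,"rx":0,"ry":0,"rz":0},{"claw":0,"dx":0,"dy":0,"dz":0,"rx":0,"ry":0,"rz":0},{"claw":0,"dx":0,"dy":0,"dz":0,"rx":0,"ry":0,"rz":0},{"claw":0,"dx":0,"dy":0,"dz":0,"rx":0,"ry":0,"rz":0}]'
python3 - <<'E'
from h import *
o=bot.get_obs();print(o['tool_pos'],o['tcp_rot'],o['contact_force'],o['grip_width'],o['joint_positions'])
E
```

```text
time: 5.25
tool_pos: [512.2, 160.8, 141.2]
tcp_rot: [3.141, 0.0, 1.57]
contact_force: [0.2, 0.4, -1.4]
grip_width: 60.2
time: 5.75
tool_pos: [511.2, 161.2, 140.4]
tcp_rot: [-3.141, 0.0, 1.571]
contact_force: [-0.9, 0.0, -0.2]
grip_width: 24.6
[511.19641516 161.15840604 140.44959774] [-3.14121478e+00  2.17242786e-04  1.57085512e+00] [-0.87964826  0.03793625 -0.22401983] 24.593447850527475 [ 1.62472035e-01  4.08045689e-01  1.57169280e+00 -1.67026911e-04
  1.16226220e+00  1.62479668e-01]
```

```bash
python3 -m handwheel '[{"claw":0,"dx":0,"dy":0,"dz":0,"rx":0,"ry":0,"rz":0},{"claw":0,"dx":0,"dy":0,"dz":0,"rx":0,"ry":0,"rz":0},{"claw":0,"dx":0,"dy":0,"dz":0,"rx":0,"ry":0,"rz":0},{"claw":0,"dx":0,"dy":0,"dz":0,"rx":0,"ry":0,"rz":0}]'; python3 -m handwheel '[{"claw":0,"dx":0,"dy":0,"dz":-10,"rx":0,"ry":0,"rz":0},{"claw":0,"dx":0,"dy":0,"dz":-20,"rx":0,"ry":0,"rz":0},{"claw":0,"dx":0,"dy":0,"dz":-30,"rx":0,"ry":0,"rz":0},{"claw":0,"dx":0,"dy":0,"dz":-35,"rx":0,"ry":0,"rz":0},{"claw":0,"dx":0,"dy":0,"dz":-35,"rx":0,"ry":0,"rz":0},{"claw":0,"dx":0,"dy":0,"dz":0,"rx":0,"ry":0,"rz":0}]'
```

```text
time: 6.15
tool_pos: [511.1, 161.1, 140.1]
tcp_rot: [-3.141, 0.0, 1.571]
contact_force: [-0.0, 0.2, -0.3]
grip_width: 0.5
time: 6.75
tool_pos: [513.5, 161.6, 276.1]
tcp_rot: [3.132, -0.001, 1.571]
contact_force: [0.2, 0.0, 0.2]
grip_width: 0.0
```

```bash
python3 - <<'E'
from h import *
import pickle
c=snap('wrist'); pickle.dump(c,open('w3.pkl','wb')); s=snap('scene')
a=cv2.resize(c['frame'],(400,300)); b=cv2.resize(s['frame'][60:300,120:440],(400,300))
cv2.imwrite('pics/w3.png',cv2.resize(np.hstack([a,b])[:,:,::-1],(800,300)))
o=bot.get_obs();print(o['tool_pos'],o['tcp_rot'],o['grip_width'])
E
```

```text
[511.42546345 161.2115996  271.20880003] [ 3.14039282e+00 -5.28719283e-05  1.57083385e+00] 0.18599420057504443
```

View pics/w3.png

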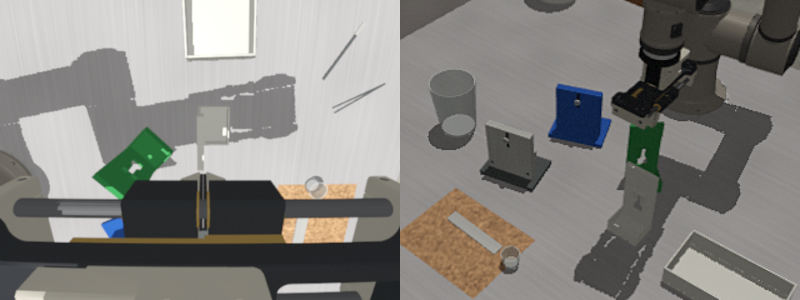

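```bash
python3 - <<'E'
from h import *
import pickle
c=pickle.load(open('w3.pkl','rb'))
for P in [(506.5,200.4,175),(516,200.4,175),(506.5,120.4,175),(516,120.4,175),(576,200,32)]: print(P,proj(c,P).round(1),'raised',proj(c,np.array(P)+[0,0,132]).round(1))
print('TCP',proj(c,[511.4,161.2,271]).round(1))
cr=c['frame'][:,:,::-1][110:260,170:350]
cv2.imwrite('pics/w4.png',cv2.resize(cr,None,fx=4,fy=4,interpolation=cv2.INTER_CUBIC))
E
```

```text
(506.5, 200.4, 175) [252.  148.6] raised [248.2 176.5]
(516, 200.4, 175) [260.8 148.6] raised [263.6 176.5]
(506.5, 120.4, 175) [252.5 217.6] raised [249.5 287.9]
(516, 120.4, 175) [260.7 217.5] raised [263.1 287.8]
(576, 200, 32) [297.3 137.2] raised [314.  147.7]
TCP [256.5 214.8]
```

View pics/w4.png

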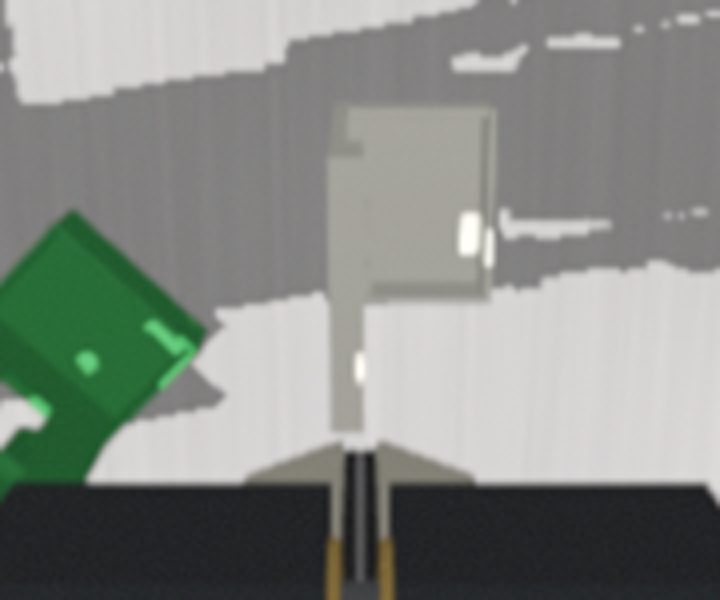

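Closing found nothing, and the crop shows the bin exactly where it was: strip ends at v 148.7 and 217.5, both as predicted. The same pictures explain the miss. The visible fingertips lie at v≈222 with 96 px between the pads at 60 mm opening, so the tips are about 36 mm short of the stated TCP. They closed just above the bar at z≈176. I'll reopen and go about 34 mm lower, checking the forces.

```bash
python3 -m handwheel '[{"claw":60,"dx":0,"dy":0,"dz":0,"rx":0,"ry":0,"rz":0},{"claw":60,"dx":0,"dy":0,"dz":0,"rx":0,"ry":0,"rz":0},{"claw":60,"dx":0,"dy":0,"dz":0,"rx":0,"ry":0,"rz":0},{"claw":60,"dx":0,"dy":0,"dz":0,"rx":0,"ry":0,"rz":0},{"claw":60,"dx":0,"dy":0,"dz":0,"rx":0,"ry":0,"rz":0},{"claw":60,"dx":0,"dy":0,"dz":0,"rx":0,"ry":0,"rz":0},{"claw":60,"dx":0,"dy":0,"dz":40,"rx":0,"ry":0,"rz":0},{"claw":60,"dx":0,"dy":0,"dz":40,"rx":0,"ry":0,"rz":0},{"claw":60,"dx":0,"dy":0,"dz":30,"rx":0,"ry":0,"rz":0},{"claw":60,"dx":0,"dy":0,"dz":0,"rx":0,"ry":0,"rz":0}]'; python3 -m handwheel '[{"claw":60,"dx":0,"dy":0,"dz":20,"rx":0,"ry":0,"rz":0},{"claw":60,"dx":0,"dy":0,"dz":18,"rx":0,"ry":0,"rz":0},{"claw":60,"dx":0,"dy":0,"dz":15,"rx":0,"ry":0,"rz":0},{"claw":60,"dx":0,"dy":0,"dz":0,"rx":0,"ry":0,"rz":0},{"claw":0,"dx":0,"dy":0,"dz":0,"rx":0,"ry":0,"rz":0},{"claw":0,"dx":0,"dy":0,"dz":0,"rx":0,"ry":0,"rz":0},{"claw":0,"dx":0,"dy":0,"dz":0,"rx":0,"ry":0,"rz":0},{"claw":0,"dx":0,"dy":0,"dz":0,"rx":0,"ry":0,"rz":0},{"claw":0,"dx":0,"dy":0,"dz":0,"rx":0,"ry":0,"rz":0},{"claw":0,"dx":0,"dy":0,"dz":0,"rx":0,"ry":0,"rz":0}]';python3 -m handwheel '[{"claw":0,"dx":0,"dy":0,"dz":0,"rx":0,"ry":0,"rz":0},{"claw":0,"dx":0,"dy":0,"dz":0,"rx":0,"ry":0,"rz":0},{"claw":0,"dx":0,"dy":0,"dz":0,"rx":0,"ry":0,"rz":0},{"claw":0,"dx":0,"dy":0,"dz":0,"rx":0,"ry":0,"rz":0}]'
```

```text
time: 7.85
tool_pos: [508.3, 160.6, 156.3]
tcp_rot: [-3.132, 0.002, 1.571]
contact_force: [-2.0, 0.1, 0.4]
grip_width: 59.9
time: 8.85
tool_pos: [511.1, 161.1, 107.3]
tcp_rot: [-3.141, 0.0, 1.571]
contact_force: [-0.2, -0.3, -0.6]
grip_width: 16.7
time: 9.25
tool_pos: [510.9, 161.1, 107.1]
tcp_rot: [-3.14, 0.0, 1.571]
contact_force: [-1.1, 0.3, 1.8]
grip_width: 9.5
```

Gripped: 9.5 mm opening on the 10 mm bar. Now lift, turn to the stand's yaw and carry the bin in front of the board.

```bash
python3 -m handwheel '[{"claw":0,"dx":0,"dy":0,"dz":-10,"rx":0,"ry":0,"rz":0},{"claw":0,"dx":0,"dy":0,"dz":-20,"rx":0,"ry":0,"rz":0},{"claw":0,"dx":0,"dy":0,"dz":-25,"rx":0,"ry":0,"rz":0},{"claw":0,"dx":0,"dy":0,"dz":-20,"rx":0,"ry":0,"rz":0},{"claw":0,"dx":0,"dy":10,"dz":-5,"rx":0,"ry":0,"rz":0},{"claw":0,"dx":0,"dy":10,"dz":0,"rx":0,"ry":0,"rz":-0.08},{"claw":0,"dx":0,"dy":15,"dz":0,"rx":0,"ry":0,"rz":-0.08},{"claw":0,"dx":0,"dy":0,"dz":0,"rx":0,"ry":0,"rz":-0.071},{"claw":0,"dx":0,"dy":0,"dz":0,"rx":0,"ry":0,"rz":0},{"claw":0,"dx":0,"dy":0,"dz":0,"rx":0,"ry":0,"rz":0}]'; python3 - <<'E'
from h import *
o=bot.get_obs();print(o['tool_pos'],o['tcp_rot'],o['contact_force'],o['grip_width'])
E
```

```text
time: 10.25
tool_pos: [545.7, 162.3, 187.0]
tcp_rot: [-3.14, 0.0, 1.8]
contact_force: [0.1, -0.4, -3.4]
grip_width: 10.2
[545.70766834 162.2546626  186.96695939] [-3.13970682e+00  5.42139232e-05  1.79985297e+00] [ 0.12395898 -0.4226817  -3.42558034] 10.223659377311971
```

```bash
python3 -m handwheel '[{"claw":0,"dx":-15,"dy":2,"dz":0,"rx":0,"ry":0,"rz":0},{"claw":0,"dx":-30,"dy":0,"dz":0,"rx":0,"ry":0,"rz":0},{"claw":0,"dx":-35,"dy":0,"dz":0,"rx":0,"ry":0,"rz":0},{"claw":0,"dx":-35,"dy":0,"dz":0,"rx":0,"ry":0,"rz":0},{"claw":0,"dx":-35,"dy":0,"dz":0,"rx":0,"ry":0,"rz":0},{"claw":0,"dx":-35,"dy":0,"dz":0,"rx":0,"ry":0,"rz":0},{"claw":0,"dx":-35,"dy":0,"dz":0,"rx":0,"ry":0,"rz":0},{"claw":0,"dx":-35,"dy":0,"dz":0,"rx":0,"ry":0,"rz":0},{"claw":0,"dx":-30,"dy":0,"dz":0,"rx":0,"ry":0,"rz":0},{"claw":0,"dx":-20,"dy":0,"dz":0,"rx":0,"ry":0,"rz":0}]'; python3 -m handwheel '[{"claw":0,"dx":-15,"dy":0,"dz":0,"rx":0,"ry":0,"rz":0},{"claw":0,"dx":-10,"dy":0,"dz":0,"rx":0,"ry":0,"rz":0},{"claw":0,"dx":0,"dy":0,"dz":0,"rx":0,"ry":0,"rz":0},{"claw":0,"dx":0,"dy":0,"dz":0,"rx":0,"ry":0,"rz":0},{"claw":0,"dx":0,"dy":0,"dz":0,"rx":0,"ry":0,"rz":0},{"claw":0,"dx":0,"dy":0,"dz":0,"rx":0,"ry":0,"rz":0}]'
python3 - <<'E'
from h import *
import pickle
o=bot.get_obs();p=np.array(o['tool_pos']);a=.2305
d=p-[583.6,-168,0];print('n',d[0]*np.cos(a)+d[1]*np.sin(a),'t',-d[0]*np.sin(a)+d[1]*np.cos(a),p[2],o['tcp_rot'],o['contact_force'])
s=snap('scene');w=snap('wrist');pickle.dump((s,w),open('c5.pkl','wb'))
u,v=proj(s,[600,-165,170]).astype(int); v0,u0=v-60,u-60; print('scene off',u0,v0)
A=cv2.resize(s['frame'][v0:v0+130,u0:u0+110],(508,600),interpolation=cv2.INTER_CUBIC)
cv2.imwrite('pics/s5.png',A[:,:,::-1])
E
```

```text
time: 11.25
tool_pos: [617.7, -137.3, 187.0]
tcp_rot: [-3.14, 0.001, 1.799]
contact_force: [0.5, 0.4, -3.5]
grip_width: 10.0
time: 11.85
tool_pos: [623.6, -157.4, 187.3]
tcp_rot: [-3.141, -0.0, 1.803]
contact_force: [0.8, -0.1, -3.8]
grip_width: 10.2
n 41.3630939826505 t 1.2078307859429458 187.32485749651912 [-3.14072615e+00 -3.97957938e-05  1.80307858e+00] [ 0.83490946 -0.07529135 -3.80864101]
scene off 142 103
```

View pics/s5.png

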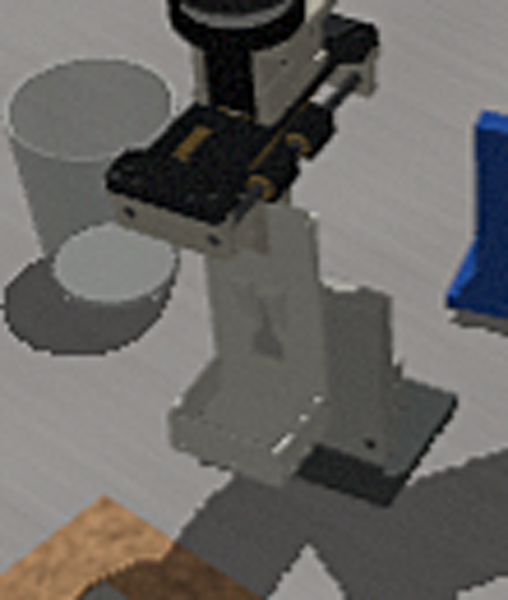

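```bash
python3 - <<'E'
from h import *
import pickle
s,w=pickle.load(open('c5.pkl','rb')); a=.2305
n=np.array([np.cos(a),np.sin(a),0]);t=np.array([-n[1],n[0],0]);p0=np.array([583.6,-168,0])
f=lambda x,y:(142+(x+.5)/4.618-.5,103+(y+.5)/4.618-.5)
def at(uv,nn):
    o,d=ray(s,*uv);k=((p0+n*nn-o)@n)/(d@n);P=o+d*k;return round((P-p0)@t,1),round(P[2],1)
print('bin bar right front-top',at(f(318,222),46.4),'expect t 40.9 z 255')
print('board right front top',at(f(391,296),0),'expect 60,152')
print('bin right edge mid',at(f(326,395),101),'bin rim right front z~112')
for P in[(36.4,0.9,54+80.2),(46.4,40.9,255.2),(46.4,40.9,215),(0,60,152),(101.4,40.9,112),(101.4,-39.1,112)]:
    q=proj(s,p0+n*P[0]+t*P[1]+[0,0,P[2]]); print(P,((q-[142,103]+.5)*4.618).round(0))
g=s['frame'][140:172,205:232].mean(2).astype(int); print(g[::3])
E
```

```text
bin bar right front-top (np.float64(46.7), np.float64(260.4)) expect t 40.9 z 255
board right front top (np.float64(67.4), np.float64(172.5)) expect 60,152
bin right edge mid (np.float64(77.4), np.float64(180.2)) bin rim right front z~112
(36.4, 0.9, 134.2) [273. 345.]
(46.4, 40.9, 255.2) [310. 226.]
(46.4, 40.9, 215) [314. 278.]
(0, 60, 152) [382. 317.]
(101.4, 40.9, 112) [280. 456.]
(101.4, -39.1, 112) [167. 416.]
[[  3  29 137 151 146 145 147 145 144 144 145 143 145 145 147 147 145 143
  145 145 146 147 146 145 144 145 147]
 [144 154 149 145 145 146 146 146 148 146 145 147 146 145 146 147 145 146
  146 148 147 148 146 145 146 145 148]
 [139 148 148 146 147 148 147 147 146 147 148 148 145 148 148 149 148 147
  145 144 143 145 143 145 148 146 149]
 [ 94  94  92  90 177 171 150 145 146 145 149 145 148 148 146 146 144 145
  146 147 147 148 146 144 144 143 142]
 [ 96  95  93  96  82 106 140 145 141 141 145 145 146 145 146 146 148 146
  147 145 146 141 146 142 144 146 147]
 [ 95  94  94  94  85  96 140 149 147 144 146 144 142 141 140 143 144 143
  143 144 144 145 148 144 143 143 145]
 [ 92  94  94  95  87  79 134 145 142 140 143 144 144 144 143 143 143 141
  140 138 138 141 141 142 143 144 146]
 [ 95  96  96  96  90  81 132 144 140 144 143 143 141 140 140 141 142 142
  144 143 142 141 142 140 139 138 138]
 [ 95  94  96  95  94  89  86 149 164 159 156 155 153 151 142 146 149 146
  145 141 140 142 142 143 141 142 140]
 [ 94  92  96  95  93  94  86  83  79  74  72  72  73  73  78  75  78  73
   76  76  80 100 135 143 141 139 141]
 [ 95  92  94  96  96  95  90  78  76  76  77  76  78  79  75  76  79  81
   81  68  64  94 135 142 143 145 145]]
```

Relative to its predicted place, the board edge and the bin edge are off by the same ≈0.8 px, so they are laterally aligned within about 1 mm. Lower slightly and approach.

```bash
cat > st.py <<'E'
from h import *
o=bot.get_obs();p=np.array(o['tool_pos']);a=.2305
d=p-[583.6,-168,0];F=o['contact_force'];r=o['tcp_rot']
print('n %.1f t %.1f z %.1f base %.1f'%(d[0]*np.cos(a)+d[1]*np.sin(a),-d[0]*np.sin(a)+d[1]*np.cos(a),p[2],p[2]-107.1),'Fn %.1f Ft %.1f Fz %.1f'%(F[0]*np.cos(a)+F[1]*np.sin(a),-F[0]*np.sin(a)+F[1]*np.cos(a),F[2]),np.round(r,3),np.round(o['moment'],2),o['grip_width'])
E
python3 -m handwheel '[{"claw":0,"dx":-0.6,"dy":-5,"dz":4.3,"rx":0,"ry":0,"rz":0},{"claw":0,"dx":0,"dy":-8,"dz":0,"rx":0,"ry":0,"rz":0},{"claw":0,"dx":0,"dy":-8,"dz":0,"rx":0,"ry":0,"rz":0},{"claw":0,"dx":0,"dy":0,"dz":0,"rx":0,"ry":0,"rz":0},{"claw":0,"dx":0,"dy":0,"dz":0,"rx":0,"ry":0,"rz":0}]';python3 st.py
python3 -m handwheel '[{"claw":0,"dx":0,"dy":-3,"dz":0,"rx":0,"ry":0,"rz":0},{"claw":0,"dx":0,"dy":-2,"dz":0,"rx":0,"ry":0,"rz":0},{"claw":0,"dx":0,"dy":-2,"dz":0,"rx":0,"ry":0,"rz":0},{"claw":0,"dx":0,"dy":0,"dz":0,"rx":0,"ry":0,"rz":0}]';python3 st.py
```

```text
time: 12.45
tool_pos: [603.2, -164.1, 183.2]
tcp_rot: [-3.141, 0.0, 1.801]
contact_force: [0.5, -0.7, -3.2]
grip_width: 9.9
n 19.9 t -0.7 z 183.2 base 76.1 Fn 0.3 Ft -0.8 Fz -3.2 [-3.141  0.     1.801] [-0.01 -0.08  0.02] 9.89198859423245
time: 12.85
tool_pos: [596.2, -165.5, 182.9]
tcp_rot: [-3.14, 0.0, 1.802]
contact_force: [-0.5, -1.0, -3.8]
grip_width: 9.8
n 12.9 t -0.4 z 182.9 base 75.8 Fn -0.7 Ft -0.8 Fz -3.8 [-3.14   0.     1.802] [-0.04 -0.1  -0.06] 9.821994197239862
```

```bash
python3 -m handwheel '[{"claw":0,"dx":0,"dy":-2,"dz":0,"rx":0,"ry":0,"rz":0},{"claw":0,"dx":0,"dy":-2,"dz":0,"rx":0,"ry":0,"rz":0},{"claw":0,"dx":0,"dy":-1,"dz":0,"rx":0,"ry":0,"rz":0},{"claw":0,"dx":0,"dy":0,"dz":0,"rx":0,"ry":0,"rz":0}]';python3 st.py
python3 -m handwheel '[{"claw":0,"dx":0,"dy":-1.5,"dz":0,"rx":0,"ry":0,"rz":0},{"claw":0,"dx":0,"dy":0,"dz":0,"rx":0,"ry":0,"rz":0}]';python3 st.py
python3 -m handwheel '[{"claw":0,"dx":0,"dy":-1.5,"dz":0,"rx":0,"ry":0,"rz":0},{"claw":0,"dx":0,"dy":0,"dz":0,"rx":0,"ry":0,"rz":0}]';python3 st.py
```

```text
time: 13.25
tool_pos: [591.5, -166.7, 182.9]
tcp_rot: [-3.141, 0.0, 1.802]
contact_force: [0.4, 0.3, -4.1]
grip_width: 9.7
n 8.0 t -0.5 z 182.9 base 75.8 Fn 0.4 Ft 0.2 Fz -4.1 [-3.141  0.     1.802] [ 0.03 -0.08  0.02] 9.671130942720513
time: 13.45
tool_pos: [590.2, -166.9, 182.9]
tcp_rot: [-3.141, 0.0, 1.802]
contact_force: [0.0, 0.1, -3.4]
grip_width: 9.9
n 6.6 t -0.5 z 182.9 base 75.8 Fn 0.1 Ft 0.1 Fz -3.4 [-3.141  0.     1.802] [-0.   -0.14  0.02] 9.899560608071988
time: 13.65
tool_pos: [589.6, -167.1, 182.9]
tcp_rot: [3.14, 0.0, 1.802]
contact_force: [4.0, 0.6, -5.5]
grip_width: 9.5
n 6.0 t -0.5 z 182.9 base 75.8 Fn 4.0 Ft -0.4 Fz -5.5 [3.14  0.    1.802] [ 0.25 -1.13  0.18] 9.520909848015757
```

```bash
python3 -m handwheel '[{"claw":0,"dx":0,"dy":-0.4,"dz":0,"rx":0,"ry":0,"rz":0},{"claw":0,"dx":0,"dy":0,"dz":0,"rx":0,"ry":0,"rz":0},{"claw":0,"dx":0,"dy":0,"dz":0,"rx":0,"ry":0,"rz":0}]';python3 st.py
python3 -m handwheel '[{"claw":0,"dx":0,"dy":0,"dz":1.5,"rx":0,"ry":0,"rz":0},{"claw":0,"dx":0,"dy":0,"dz":1.5,"rx":0,"ry":0,"rz":0},{"claw":0,"dx":0,"dy":0,"dz":1.5,"rx":0,"ry":0,"rz":0},{"claw":0,"dx":0,"dy":0,"dz":0,"rx":0,"ry":0,"rz":0}]';python3 st.py
python3 -m handwheel '[{"claw":0,"dx":0,"dy":0,"dz":1.5,"rx":0,"ry":0,"rz":0},{"claw":0,"dx":0,"dy":0,"dz":1.5,"rx":0,"ry":0,"rz":0},{"claw":0,"dx":0,"dy":0,"dz":1.5,"rx":0,"ry":0,"rz":0},{"claw":0,"dx":0,"dy":0,"dz":0,"rx":0,"ry":0,"rz":0}]';python3 st.py
```

```text
time: 13.95
tool_pos: [589.3, -167.2, 183.0]
tcp_rot: [3.14, 0.001, 1.802]
contact_force: [6.8, 0.9, -5.6]
grip_width: 9.9
n 5.8 t -0.5 z 183.0 base 75.9 Fn 6.8 Ft -0.6 Fz -5.6 [3.140e+00 1.000e-03 1.802e+00] [ 0.3  -1.43  0.18] 9.898243600618292
time: 14.35
tool_pos: [589.4, -167.5, 179.0]
tcp_rot: [3.14, 0.001, 1.802]
contact_force: [5.4, 1.4, -2.7]
grip_width: 9.9
n 5.8 t -0.8 z 179.0 base 71.9 Fn 5.6 Ft 0.1 Fz -2.7 [3.140e+00 1.000e-03 1.802e+00] [ 0.23 -1.44  0.18] 9.87808749166256
time: 14.75
tool_pos: [589.5, -167.5, 174.6]
tcp_rot: [3.14, 0.002, 1.802]
contact_force: [5.1, 1.2, -1.8]
grip_width: 10.0
n 5.8 t -0.9 z 174.6 base 67.5 Fn 5.2 Ft 0.0 Fz -1.8 [3.140e+00 2.000e-03 1.802e+00] [ 0.17 -1.49  0.19] 10.022411983171136
```

```bash
for i in 1 2 3; do :; done; python3 -m handwheel '[{"claw":0,"dx":0.3,"dy":0,"dz":1.5,"rx":0,"ry":0,"rz":0},{"claw":0,"dx":0,"dy":0,"dz":1.5,"rx":0,"ry":0,"rz":0},{"claw":0,"dx":0,"dy":0,"dz":1,"rx":0,"ry":0,"rz":0},{"claw":0,"dx":0,"dy":0,"dz":0,"rx":0,"ry":0,"rz":0}]';python3 st.py
python3 -m handwheel '[{"claw":0,"dx":0,"dy":0,"dz":1,"rx":0,"ry":0,"rz":0},{"claw":0,"dx":0,"dy":0,"dz":1,"rx":0,"ry":0,"rz":0},{"claw":0,"dx":0,"dy":0,"dz":0,"rx":0,"ry":0,"rz":0}]';python3 st.py
python3 -m handwheel '[{"claw":0,"dx":0,"dy":0,"dz":1,"rx":0,"ry":0,"rz":0},{"claw":0,"dx":0,"dy":0,"dz":1,"rx":0,"ry":0,"rz":0},{"claw":0,"dx":0,"dy":0,"dz":0,"rx":0,"ry":0,"rz":0}]';python3 st.py
```

```text
time: 15.15
tool_pos: [589.4, -167.3, 170.7]
tcp_rot: [3.14, 0.002, 1.802]
contact_force: [4.8, 1.1, -2.3]
grip_width: 9.6
n 5.9 t -0.6 z 170.7 base 63.6 Fn 5.0 Ft -0.0 Fz -2.3 [3.140e+00 2.000e-03 1.802e+00] [ 0.25 -1.47  0.21] 9.59990330243404
time: 15.45
tool_pos: [589.5, -167.3, 168.7]
tcp_rot: [3.14, 0.002, 1.802]
contact_force: [5.8, 1.8, -1.5]
grip_width: 10.0
n 5.9 t -0.7 z 168.7 base 61.6 Fn 6.1 Ft 0.4 Fz -1.5 [3.140e+00 2.000e-03 1.802e+00] [ 0.19 -1.43  0.23] 10.02033858783868
time: 15.75
tool_pos: [589.5, -167.3, 166.7]
tcp_rot: [3.139, 0.002, 1.802]
contact_force: [6.4, 1.6, -1.7]
grip_width: 9.7
n 5.9 t -0.6 z 166.7 base 59.6 Fn 6.6 Ft 0.1 Fz -1.7 [3.139e+00 2.000e-03 1.802e+00] [ 0.17 -1.42  0.18] 9.658069208013917
```

```bash
python3 -m handwheel '[{"claw":0,"dx":0,"dy":0,"dz":1,"rx":0,"ry":0,"rz":0},{"claw":0,"dx":0,"dy":0,"dz":1,"rx":0,"ry":0,"rz":0},{"claw":0,"dx":0,"dy":0,"dz":1,"rx":0,"ry":0,"rz":0},{"claw":0,"dx":0,"dy":0,"dz":0,"rx":0,"ry":0,"rz":0}]';python3 st.py
python3 -m handwheel '[{"claw":0,"dx":0,"dy":0,"dz":1,"rx":0,"ry":0,"rz":0},{"claw":0,"dx":0,"dy":0,"dz":1,"rx":0,"ry":0,"rz":0},{"claw":0,"dx":0,"dy":0,"dz":1,"rx":0,"ry":0,"rz":0},{"claw":0,"dx":0,"dy":0,"dz":0,"rx":0,"ry":0,"rz":0}]';python3 st.py
python3 -m handwheel '[{"claw":0,"dx":0,"dy":0,"dz":1,"rx":0,"ry":0,"rz":0},{"claw":0,"dx":0,"dy":0,"dz":1,"rx":0,"ry":0,"rz":0},{"claw":0,"dx":0,"dy":0,"dz":1,"rx":0,"ry":0,"rz":0},{"claw":0,"dx":0,"dy":0,"dz":0,"rx":0,"ry":0,"rz":0}]';python3 st.py
```

```text
time: 16.15
tool_pos: [589.5, -167.3, 163.7]
tcp_rot: [3.139, 0.002, 1.802]
contact_force: [5.9, 0.9, -1.8]
grip_width: 9.7
n 5.9 t -0.6 z 163.7 base 56.6 Fn 5.9 Ft -0.5 Fz -1.8 [3.139e+00 2.000e-03 1.802e+00] [ 0.22 -1.46  0.28] 9.700251324103414
time: 16.55
tool_pos: [589.5, -167.3, 160.9]
tcp_rot: [3.139, 0.002, 1.802]
contact_force: [6.0, 1.0, -1.0]
grip_width: 9.8
n 5.9 t -0.7 z 160.9 base 53.8 Fn 6.1 Ft -0.4 Fz -1.0 [3.139e+00 2.000e-03 1.802e+00] [ 0.1  -1.35  0.22] 9.763825833059988
time: 16.95
tool_pos: [589.6, -167.4, 158.1]
tcp_rot: [3.139, 0.002, 1.802]
contact_force: [4.5, 0.9, 0.4]
grip_width: 9.8
n 6.0 t -0.8 z 158.1 base 51.0 Fn 4.6 Ft -0.2 Fz 0.4 [3.139e+00 2.000e-03 1.802e+00] [ 0.13 -1.31  0.26] 9.76753641810749
```

```bash
python3 -m handwheel '[{"claw":0,"dx":0,"dy":0,"dz":1,"rx":0,"ry":0,"rz":0},{"claw":0,"dx":0,"dy":0,"dz":1,"rx":0,"ry":0,"rz":0},{"claw":0,"dx":0,"dy":0,"dz":1,"rx":0,"ry":0,"rz":0},{"claw":0,"dx":0,"dy":0,"dz":0,"rx":0,"ry":0,"rz":0}]';python3 st.py
python3 -m handwheel '[{"claw":0,"dx":0,"dy":0,"dz":1,"rx":0,"ry":0,"rz":0},{"claw":0,"dx":0,"dy":0,"dz":1,"rx":0,"ry":0,"rz":0},{"claw":0,"dx":0,"dy":0,"dz":1,"rx":0,"ry":0,"rz":0},{"claw":0,"dx":0,"dy":0,"dz":0,"rx":0,"ry":0,"rz":0}]';python3 st.py
python3 -m handwheel '[{"claw":0,"dx":0,"dy":0,"dz":1,"rx":0,"ry":0,"rz":0},{"claw":0,"dx":0,"dy":0,"dz":1,"rx":0,"ry":0,"rz":0},{"claw":0,"dx":0,"dy":0,"dz":0,"rx":0,"ry":0,"rz":0}]';python3 st.py
```

```text
time: 17.35
tool_pos: [589.6, -167.5, 155.3]
tcp_rot: [3.139, 0.003, 1.802]
contact_force: [5.4, 1.3, 0.7]
grip_width: 9.8
n 6.0 t -0.9 z 155.3 base 48.2 Fn 5.6 Ft 0.0 Fz 0.7 [3.139e+00 3.000e-03 1.802e+00] [ 0.11 -1.21  0.26] 9.778805444492981
time: 17.75
tool_pos: [589.6, -167.5, 152.3]
tcp_rot: [3.139, 0.003, 1.802]
contact_force: [5.8, 0.7, 2.4]
grip_width: 9.8
n 6.0 t -0.9 z 152.3 base 45.2 Fn 5.8 Ft -0.6 Fz 2.4 [3.139e+00 3.000e-03 1.802e+00] [ 0.05 -1.25  0.28] 9.76526711833496
time: 18.05
tool_pos: [589.7, -167.6, 150.5]
tcp_rot: [3.139, 0.003, 1.802]
contact_force: [4.9, 0.9, 3.4]
grip_width: 9.8
n 6.0 t -1.0 z 150.5 base 43.4 Fn 5.0 Ft -0.2 Fz 3.4 [3.139e+00 3.000e-03 1.802e+00] [ 0.04 -1.22  0.3 ] 9.814314891145015
```

```bash
python3 -m handwheel '[{"claw":0,"dx":0,"dy":0,"dz":1,"rx":0,"ry":0,"rz":0},{"claw":0,"dx":0,"dy":0,"dz":1,"rx":0,"ry":0,"rz":0},{"claw":0,"dx":0,"dy":0,"dz":0,"rx":0,"ry":0,"rz":0}]';python3 st.py
python3 -m handwheel '[{"claw":0,"dx":0,"dy":0,"dz":1,"rx":0,"ry":0,"rz":0},{"claw":0,"dx":0,"dy":0,"dz":1,"rx":0,"ry":0,"rz":0},{"claw":0,"dx":0,"dy":0,"dz":0,"rx":0,"ry":0,"rz":0}]';python3 st.py
python3 -m handwheel '[{"claw":0,"dx":0,"dy":0,"dz":1,"rx":0,"ry":0,"rz":0},{"claw":0,"dx":0,"dy":0,"dz":0,"rx":0,"ry":0,"rz":0}]';python3 st.py
```

```text
time: 18.35
tool_pos: [589.6, -167.6, 148.4]
tcp_rot: [3.139, 0.003, 1.802]
contact_force: [4.7, 0.6, 4.0]
grip_width: 9.7
n 6.0 t -1.0 z 148.4 base 41.3 Fn 4.7 Ft -0.5 Fz 4.0 [3.139e+00 3.000e-03 1.802e+00] [-0.   -1.26  0.35] 9.674475353844953
time: 18.65
tool_pos: [589.7, -167.6, 146.5]
tcp_rot: [3.139, 0.003, 1.802]
contact_force: [4.6, 0.9, 5.5]
grip_width: 9.8
n 6.0 t -1.0 z 146.5 base 39.4 Fn 4.7 Ft -0.2 Fz 5.5 [3.139e+00 3.000e-03 1.802e+00] [-0.01 -1.24  0.33] 9.811862484492831
time: 18.85
tool_pos: [589.7, -167.6, 145.6]
tcp_rot: [3.139, 0.003, 1.802]
contact_force: [4.9, 0.6, 5.5]
grip_width: 9.8
n 6.0 t -1.0 z 145.6 base 38.5 Fn 4.9 Ft -0.5 Fz 5.5 [3.139e+00 3.000e-03 1.802e+00] [-0.   -1.15  0.34] 9.789613917452241
```

```bash
python3 -m handwheel '[{"claw":0,"dx":0,"dy":0,"dz":0.8,"rx":0,"ry":0,"rz":0},{"claw":0,"dx":0,"dy":0,"dz":0,"rx":0,"ry":0,"rz":0}]' >/dev/null;python3 st.py
python3 -m handwheel '[{"claw":0,"dx":0,"dy":0,"dz":0.8,"rx":0,"ry":0,"rz":0},{"claw":0,"dx":0,"dy":0,"dz":0,"rx":0,"ry":0,"rz":0}]'>/dev/null;python3 st.py
```

```text
n 6.0 t -1.0 z 144.9 base 37.8 Fn 5.1 Ft 0.7 Fz 5.2 [3.139e+00 3.000e-03 1.802e+00] [ 0.05 -1.19  0.35] 9.814867783234224
n 6.0 t -1.1 z 144.1 base 37.0 Fn 5.4 Ft 0.7 Fz 5.5 [3.139e+00 3.000e-03 1.802e+00] [ 0.02 -1.13  0.35] 9.674612898286792
```

```bash
python3 -m handwheel '[{"claw":0,"dx":0,"dy":0,"dz":0.8,"rx":0,"ry":0,"rz":0},{"claw":0,"dx":0,"dy":0,"dz":0,"rx":0,"ry":0,"rz":0}]' >/dev/null;python3 st.py
python3 -m handwheel '[{"claw":0,"dx":0,"dy":0,"dz":0.8,"rx":0,"ry":0,"rz":0},{"claw":0,"dx":0,"dy":0,"dz":0,"rx":0,"ry":0,"rz":0}]'>/dev/null;python3 st.py
```

```text
n 6.1 t -1.1 z 143.7 base 36.6 Fn 4.2 Ft -0.4 Fz 7.0 [3.138e+00 3.000e-03 1.802e+00] [ 0.04 -0.99  0.34] 9.67989999645628
n 6.1 t -1.2 z 143.6 base 36.5 Fn 3.0 Ft 0.9 Fz 10.5 [3.138 0.004 1.802] [ 0.15 -0.65  0.35] 9.113029607548444
```

```bash
python3 -m handwheel '[{"claw":0,"dx":0,"dy":0,"dz":0.5,"rx":0,"ry":0,"rz":0},{"claw":0,"dx":0,"dy":0,"dz":0,"rx":0,"ry":0,"rz":0},{"claw":0,"dx":0,"dy":0,"dz":0,"rx":0,"ry":0,"rz":0}]' >/dev/null;python3 st.py
python3 -m handwheel '[{"claw":0,"dx":0,"dy":0.4,"dz":-0.8,"rx":0,"ry":0,"rz":0},{"claw":0,"dx":0,"dy":0,"dz":0,"rx":0,"ry":0,"rz":0}]'>/dev/null;python3 st.py
```

```text
n 6.1 t -1.2 z 143.5 base 36.4 Fn 2.5 Ft 2.5 Fz 13.0 [3.138 0.004 1.802] [ 0.17 -0.63  0.33] 10.016770088146355
n 6.1 t -1.2 z 143.5 base 36.4 Fn 4.2 Ft 0.2 Fz 10.0 [3.139e+00 3.000e-03 1.802e+00] [ 0.03 -0.61  0.35] 9.955027550287763
```

```bash
python3 -m handwheel '[{"claw":0,"dx":0,"dy":0.4,"dz":-0.8,"rx":0,"ry":0,"rz":0},{"claw":0,"dx":0,"dy":0,"dz":-0.6,"rx":0,"ry":0,"rz":0},{"claw":0,"dx":0,"dy":0,"dz":0,"rx":0,"ry":0,"rz":0}]'>/dev/null;python3 st.py
python3 -m handwheel '[{"claw":16,"dx":0,"dy":0,"dz":0,"rx":0,"ry":0,"rz":0},{"claw":20,"dx":0,"dy":0,"dz":0,"rx":0,"ry":0,"rz":0},{"claw":40,"dx":0,"dy":0,"dz":0,"rx":0,"ry":0,"rz":0},{"claw":40,"dx":0,"dy":0,"dz":0,"rx":0,"ry":0,"rz":0},{"claw":40,"dx":0,"dy":0,"dz":0,"rx":0,"ry":0,"rz":0},{"claw":40,"dx":0,"dy":0,"dz":0,"rx":0,"ry":0,"rz":0}]';python3 st.py
```

```text
n 6.0 t -1.1 z 143.5 base 36.4 Fn 3.3 Ft -1.5 Fz 6.5 [3.141e+00 2.000e-03 1.802e+00] [-0.26 -0.87  0.36] 10.29087844232073
time: 21.05
tool_pos: [588.8, -166.8, 142.1]
tcp_rot: [-3.14, -0.0, 1.802]
contact_force: [0.0, 0.6, -0.7]
grip_width: 39.5
n 5.3 t -0.1 z 142.1 base 35.0 Fn 0.2 Ft 0.6 Fz -0.7 [-3.14  -0.     1.802] [-0.01 -0.11 -0.02] 39.4972417317112
```

Released cleanly, with forces back to zero. Retreat straight up and look.

```bash
python3 -m handwheel '[{"claw":40,"dx":0,"dy":0,"dz":-10,"rx":0,"ry":0,"rz":0},{"claw":40,"dx":0,"dy":0,"dz":-25,"rx":0,"ry":0,"rz":0},{"claw":40,"dx":0,"dy":0,"dz":-35,"rx":0,"ry":0,"rz":0},{"claw":40,"dx":0,"dy":0,"dz":-35,"rx":0,"ry":0,"rz":0},{"claw":40,"dx":0,"dy":0,"dz":0,"rx":0,"ry":0,"rz":0},{"claw":40,"dx":0,"dy":0,"dz":0,"rx":0,"ry":0,"rz":0}]'
python3 - <<'E'
from h import *
import pickle
s=snap('scene');pickle.dump(s,open('c6.pkl','wb'))
a=.2305;n=np.array([np.cos(a),np.sin(a),0]);t=np.array([-n[1],n[0],0]);p0=np.array([583.6,-168,0])
for P in[(10,40,211),(10,-40,211),(65,40,68.5),(65,-40,68.5),(0,60,152)]: print(P,((proj(s,p0+n*P[0]+t*P[1]+[0,0,P[2]])-[150,105]+.5)*4.6).round(0))
cv2.imwrite('pics/s6.png',cv2.resize(s['frame'][105:235,150:300,::-1],None,fx=4.6,fy=4.6,interpolation=cv2.INTER_CUBIC))
E
```

```text
time: 21.65
tool_pos: [589.3, -167.0, 248.6]
tcp_rot: [3.141, 0.001, 1.802]
contact_force: [-0.2, -0.4, -0.6]
grip_width: 40.1
(10, 40, 211) [304. 236.]
(10, -40, 211) [191. 199.]
(65, 40, 68.5) [273. 455.]
(65, -40, 68.5) [165. 416.]
(0, 60, 152) [344. 307.]
```

View pics/s6.png

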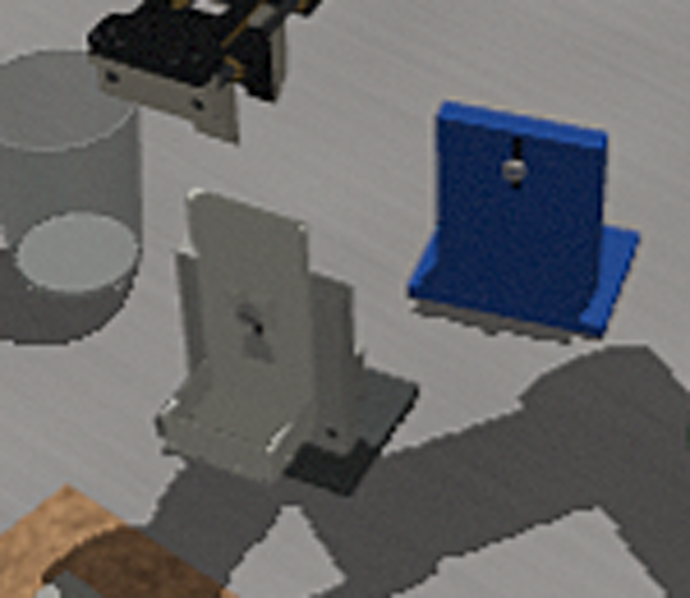

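The bin hangs upright and flat on the board. Its bar corners at (305,230) and (190,195) match the predicted (304,236) and (191,199) for the home position, and the gripper is clear.

```bash
python3 -c "
from plant import bot
print(bot.close_job()); print(bot.get_obs()['time'])"
```

```text
the job is handed in; nothing more can be done
None
the job is handed in; nothing more can be done
```

The white bin is hanging on the grey stand, pushed down to the hard stop and released. I handed the job in at about 22 s of the 54 s; no verdict is reported.

- **First grasp missed:** the fingers closed just above the bar. In the wrist picture the fingertips sat about 36 mm short of the stated TCP. I went 33 mm lower and gripped the bar, reading 9.5–10 mm on the 10 mm bar. The bin had not moved.
- **Fitting on the screw:** nothing resisted as the back passed the depth of the screw head. Contact came only at the board, at 4–7 N. It went down in small steps, with the wedge force rising as expected.
- **Fully home:** it stopped hard after 39 mm of travel, within about 0.5 mm of the height expected from the measured screw. The push was at most about 17 N including the bin's weight.
- **Last checks:** after release and retreat the forces read zero. The last picture shows the bin upright and flat on the board, with its top corners within about 6 enlarged pixels (4 mm) of the predicted home position. The beaker and the blue stand look untouched. I did not measure the bystanders again, and the screw's draw was inferred from height and force, not read directly.
- **Disagreement between cameras:** they differed by 2–4 mm on the stand's sideways position. I used a middle value, and no sideways force over 2.5 N appeared while sliding down.
- **Picture budget:** I viewed 10 pictures, the full budget.

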